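# Open the pressure cap of the disinfectant tank

### The arm

A 6-joint arm with a two-finger parallel gripper is mounted at the origin on the work surface. World frame = base frame: x ahead of the robot, y to its left, z up, the work surface at z = 0. Lengths are in m, angles in rad, forces in N, time in s.
With the tool pointing down it reaches from about 0.375 to 0.9 m from the base axis. Payload 3.1 kg.
Tool frame: the origin (TCP) lies between the finger pads; the fingertips stand 17 mm ahead of it and the grasp point (between the pads) lies 2 mm behind it (robot.nose_length is the distance from the TCP to the fingertips, in m); z points along the fingers, y is the line along which they close (so a half turn about z gives the same grasp; the last joint's range is limited). The gripper opens to 87 mm and grips with 3 to 60 N. Pads are 19 mm wide; open, the fingers measure 117 mm over their backs; the gripper's body (75 mm by 190 mm) begins 51 mm behind the grasp point.
Start: joints at [1.05, 0.527, 1.433, -0, 1.181, -0.178], TCP at [0.209, 0.589, 0.24] pointing down, gripper open.
Joint ranges: [-3.08, 3.08], [-0.75, 2.2], [0.22, 2.44], [-1.43, 4.57], [0, 2.65], [-2.85, 2.85]. Speed limits (rad/s): [2.79, 2.79, 3.14, 3.14, 3.14, 3.14].

### API

Orientations are given as a unit quaternion [x, y, z, w].
In Python, from rig import robot, cams gives the robot as it stands.
- The arm moves only by the shell command python3 -m pendant 'ROWS' [FORCE]. ROWS is JSON, a list of rows, each an object with "jaw": the opening, from 0 (shut) to 1 (fully open); "linear": the shift along the tool's x, y, z in cm, a list of three; "twist": the turn about the tool's z in degrees. A call has 1 to 12 rows; each row shifts and turns the commanded pose from where the row before left it, along the tool's axes as they then stand; what a row does not reach is not made up. A row lasts 1/12 s, in which the tool goes at most 41.7 mm and 7.16 degrees, less where a joint would pass 70% of its speed; a pose out of reach is approached as far as the arm can. A call is refused whole if a number of a shift passes 4.17 or a number of a turn 7.16, either way. A call with a gripper value outside its range is refused whole. The fingers move at their own pace and stop on an object; FORCE is the grip in N (left out, the last holds). Time passes only in rows, so rows that do not move let the fingers close. It gives the time, the measured TCP pose, the force, the opening and the grip force at its end, in the units of the state.
- robot.get_obs(): the state, without advancing time (a new reading comes with each control period).
- cams.camera(name): name is "side" or "top" or "wrist"; returns a dict with "color" (480x640x3 uint8, blue, green, red), "depth" (480x640 float32, m along the optical axis (not along the pixel's ray), 0 where there is no reading), "fov_y" (degrees; the focal length in pixels is half the picture's height over the tangent of half this angle, whatever the lens; pixels are square), "cx", "cy" (the principal point, pixels), "view" (4x4, takes a point from world to camera coordinates). Camera axes: x right, y down, z forward; pixel columns grow to the right and rows downward; lengths in m; the calibration is good to about 2 mm. A picture is of the moment at which its call begins.
- robot.hand_in(): hands the job in; it is judged then, once.
The state is a dict: "time": time; "q": joint angles; "joint_velocities": joint speeds; "joint_torque": joint torques, N m; "position": TCP position; "tool_rot": TCP orientation; "ft_force": force on the tool from outside, world axes, zero at the start; "moment": the same for the moment, N m; "grip_width": finger opening in m; "grip_force": force on a finger pad.
Only numpy, scipy, OpenCV 4.12 (cv2) and the standard library are available. Lean on these libraries where they do the work, as an engineer would, in place of code of your own. Each camera call takes 0.05 s, during which the arm holds its last target. There are 200 camera calls.

### The job

Open the disinfectant tank for refilling: turn its winged pressure cap anticlockwise to the first stop without pressing it, and leave it there for two seconds while the pressure bleeds off. Then press the cap down, turn it on past the stop until its claws come free, lift it off and lay it gently in the flat steel tray, wing upward, then let go; leave the bottles, their basket and the spray bottle alone.

Things in the scene. Friction and masses are not known exactly. Their poses are not given: they have to be found in the camera images.
- tank: fixed upright stainless pressure tank, 200 mm across; shoulder cone from z = 185 mm (radius 100) to z = 225 (radius 34); gauge on top, behind its axis, up to z = 293; carrying handle at the back (+x) up to z = 268. Origin on the bench under its centre, z up; the filler neck is on its -x side. Place and yaw (up to 0.45 rad) differ in every run.
- neck: fixed filler neck on the tank's shoulder. Origin: centre of its mouth; z out along the neck, tilted 31 deg from vertical towards the tank's -x; x up the slope to the tank's axis. Flange 64 mm across, 4 thick, two slots for the cap's claws. Cap angle = of the cap's x from the neck's x, about the neck's z, anticlockwise (seen from outside) positive.
- cap: loose pressure cap (grey disc, black wing), 0.15-0.24 kg, two claws under the neck's flange. Disc 78 mm across, 8 thick. Origin: centre of the disc's underside; z outward through the wing, x along the wing. On the neck its z is the neck's z and its origin is 10 mm above the mouth. Pressed in by up to 10 mm, a spring resists with 6 N rising to 13 N.
- wing_grip (a point): centre of the cap's wing, the straight bar to grip: 66 mm long (cap x), 14 thick (cap y), rising 30 mm above the disc (cap z 8 to 38 mm). This point is at cap z = 23 mm. The cap starts closed at an angle of about -40 deg (it cannot go below -43). First stop: angle 0, the wing straight up and down the slope.
- wing_end (a point): the +x end of the wing: a point 30 mm from the cap's axis along its x, at cap z = 23 mm. Past the first stop (0 deg) the cap turns on only when pressed in 6 mm or more (8 is safe); from 29 deg on the claws are in the slots and it can rise; last stop at 42 deg.
- cap_foot (a point): centre of the underside of the cap's sprung seal plate as it is when off the neck (33 mm across, cap z = -27 mm). The cap stands on it when laid on a flat surface, its origin then 27 mm above the surface. The claws reach down to z = -22 mm. The cap comes straight off along the neck's z and is clear after 30 mm.
- tray: flat rectangular stainless instrument tray, loose, 0.6 kg, 160 (x) by 200 (y) by 25 mm high, walls and floor 4 mm thick. Origin on the bench under its centre, z up. It stands to the left or to the right, nearer the robot than the tank.
- basket: open white plastic basket, 150 (x) by 210 (y) by 75 mm high, with two infusion bottles; on the other side from the tray. Origin under its centre.
- bottle1: infusion bottle, 74 mm across, 171 mm tall, standing in the basket; origin under its centre.
- bottle2: the other infusion bottle in the basket, the same; origin under its centre.
- spraybottle: white trigger spray bottle, 80 mm across, 227 mm tall, to the right of the tank; origin under its centre.
There are look-alikes about, which are no part of the job. There is more than one size of the cap; the job needs the middle-sized.

How it is judged:
By the outcome, as a careful person would: the job done as asked, in the order asked, and still so for the second after the job is handed in, with the robot touching nothing.
It also fails if it takes over 51 s, if anything falls off the work surface, if the arm or the gripper's body presses on something with over 40 N, if the wrist force passes 120 N, or if a joint passes its speed limit or range.

## Working session

There is one attempt and no reset: what is moved stays moved. The work goes in short steps, Python scripts to look and compute and a shell command to move; the robot and the scene stay as the last step left them, time stands still between calls to the robot, and variables do not carry over. Pictures are saved under pics/ and viewed, at most 10 in all, crops included, and the job is handed in when it is done.

```bash
ls; mkdir -p pics
cat > h.py <<'E'
import numpy as np, cv2
from rig import robot, cams
def cam(n):
    c=cams.camera(n); c['f']=240/np.tan(np.radians(c['fov_y'])/2); c['T']=np.linalg.inv(c['view']); return c
def cloud(c):
    v,u=np.mgrid[0:480,0:640]; d=c['depth']
    P=np.stack([(u-c['cx'])/c['f']*d,(v-c['cy'])/c['f']*d,d,np.ones_like(d)],-1)@c['T'].T
    return P[...,:3]
def proj(c,p):
    q=c['view']@np.append(p,1); return q[:2]/q[2]*c['f']+[c['cx'],c['cy']]
E
python3 - <<'E'
from h import *
for n in ('top','side'):
    c=cam(n); cv2.imwrite(f'pics/{n}0.png',c['color']); np.savez(f'{n}0.npz',**c)
    print(n,c['f'],c['T'].round(3).tolist())
print(robot.get_obs())
E
```

```text
pics
top 508.89666665006814 [[0.026, -0.982, 0.186, 0.327], [-1.0, -0.025, 0.007, 0.003], [-0.002, -0.186, -0.983, 1.353], [0.0, 0.0, 0.0, 1.0]]
side 472.9687430215488 [[-0.946, 0.234, -0.225, 0.791], [0.324, 0.708, -0.627, 0.722], [0.012, -0.666, -0.746, 1.042], [0.0, 0.0, 0.0, 1.0]]
{'time': 0.1, 'q': array([ 1.05047532e+00,  5.28404202e-01,  1.43375353e+00,  3.35098094e-05,
        1.18135917e+00, -1.78479234e-01]), 'joint_velocities': array([-0.00047548, -0.00116574, -0.00236488, -0.00081119,  0.00221449,
       -0.00085217]), 'joint_torque': array([-4.40433869e-04, -4.40988994e+01, -1.77151376e+01,  6.34577125e-02,
        5.33505587e-02, -5.68507085e-05]), 'position': array([0.2091608 , 0.58832186, 0.23865695]), 'tool_rot': array([ 1.70096094e-01,  9.85427010e-01, -8.98683395e-04, -3.43924857e-04]), 'ft_force': array([-0.61780493,  0.26348147, -0.02242613]), 'moment': array([ 0.00032665, -0.03749637,  0.00278377]), 'grip_force': 0.0, 'grip_width': 0.0871064548105461}
```

View pics/top0.png

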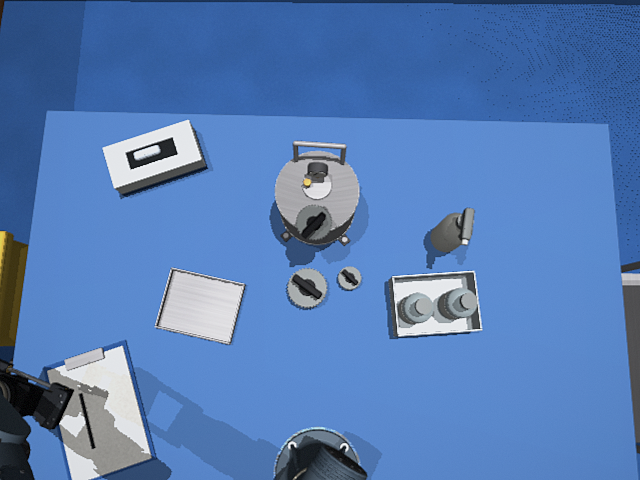

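View pics/side0.png

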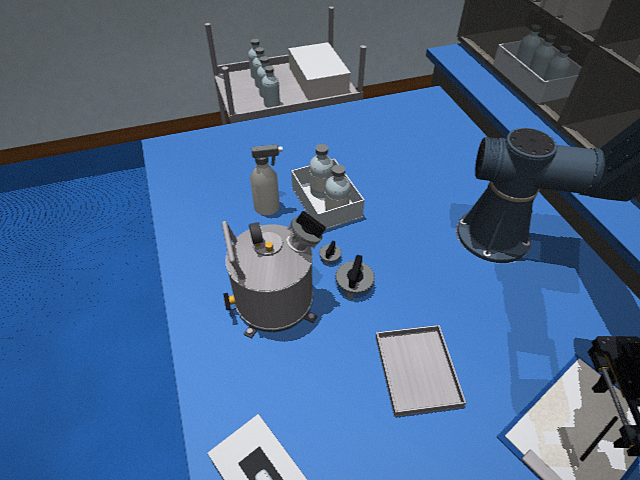

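The top view shows three caps: one on the tank at (314,223), a larger loose one at (307,288) and a smaller loose one at (349,278). The one on the neck fits because it is the middle size and is mounted on the filler. The tray is at (201,305), the basket at (435,305) and the spray bottle at (452,232). I'll confirm with one crop and measure the cap.

Run:
```python
from h import *
t=dict(np.load('top0.npz')); s=dict(np.load('side0.npz'))
a=cv2.resize(t['color'][130:315,255:375],None,fx=3.2,fy=3.2,interpolation=2); b=cv2.resize(s['color'][185:345,210:390],None,fx=2.2,fy=3.7,interpolation=2)
cv2.imwrite('pics/crop.png',np.hstack([a,b[:592]if b.shape[0]>592 else cv2.resize(b,(396,a.shape[0]))]))
np.save('x.npy',0)
Pt,Ps=cloud(t),cloud(s)
# tray corners in top
def blob(P,c,box,zmin,zmax):
    u0,v0,u1,v1=box; Q=P[v0:v1,u0:u1].reshape(-1,3); K=c['color'][v0:v1,u0:u1].reshape(-1,3).astype(int)
    m=(Q[:,2]>zmin)&(Q[:,2]<zmax); return Q[m],K[m]
Q,K=blob(Pt,t,(140,255,260,355),-0.02,0.05)
m=(K[:,0]-K[:,2])<40; print('tray',cv2.minAreaRect(Q[m][:,:2].astype(np.float32)), np.median(Q[m],0))
# tank: shoulder ring and handle
Q,K=blob(Pt,t,(265,135,370,260),0.05,0.4); m=(Q[:,2]>0.15)
print('tank bbox',Q[m].min(0),Q[m].max(0))
ring=Q[(Q[:,2]>0.175)&(Q[:,2]<0.195)]; print('ring circ',cv2.minEnclosingCircle(ring[:,:2].astype(np.float32)))
h=Q[(Q[:,2]>0.22)&(Q[:,2]<0.30)]
for (P,c,box) in ((Pt,t,(265,135,370,260)),(Ps,s,(215,200,330,335))):
    Q,K=blob(P,c,box,0.2,0.4); dark=(K.max(1)<45); x=Q[dark]
    print('dark',len(x),x.mean(0),x.min(0),x.max(0))
```

```text
tray ((0.4050711989402771, 0.31714555621147156), (0.20110459625720978, 0.1626209020614624), 78.9442138671875) [0.40512794 0.31891566 0.0035639 ]
tank bbox [ 0.54485086 -0.08137176  0.1504727 ] [0.77517795 0.11756899 0.29594641]
ring circ ((0.6753193736076355, 0.018767444416880608), 0.1017645075917244)
dark 301 [0.57649425 0.02259899 0.27028788] [ 0.54485086 -0.00339604  0.23585002] [0.69227162 0.04824568 0.29069317]
dark 471 [0.59367292 0.03023288 0.26664721] [5.45374908e-01 4.30294060e-04 2.27312237e-01] [0.76406759 0.07508819 0.28995759]
```

View pics/crop.png

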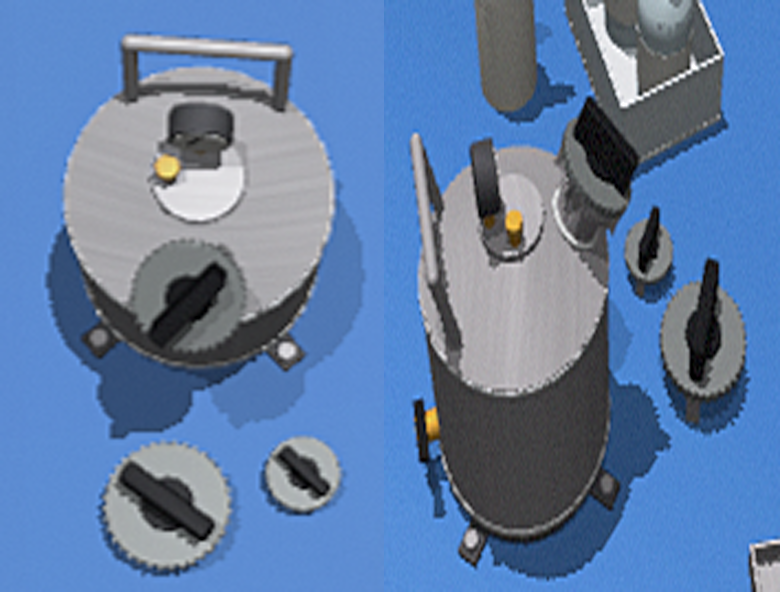

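The crop confirms it: the cap on the neck is the middle-sized one, with its wing at about -40 deg. The other two caps lie loose on the bench. Next I need the neck axis, wing centre and wing direction.

Run:
```python
from h import *
t=dict(np.load('top0.npz')); s=dict(np.load('side0.npz'))
A=[]
for c in (t,s):
    P=cloud(c).reshape(-1,3); K=c['color'].reshape(-1,3).astype(int)
    hd=P[(P[:,0]>.74)&(P[:,0]<.82)&(abs(P[:,1]-.02)<.12)&(P[:,2]>.245)&(P[:,2]<.28)]
    v=np.linalg.svd(hd-hd.mean(0),full_matrices=0)[2][0]; print('handle',len(hd),hd.mean(0),v,'yaw',np.degrees(np.arctan2(-v[0]*np.sign(v[1]),abs(v[1]))))
    m=(np.linalg.norm(P-[.58,.023,.265],axis=1)<.055)&(K.max(1)<45)
    w=P[m]; v=np.linalg.svd(w-w.mean(0),full_matrices=0)[2]; e=(w-w.mean(0))@v[0]; mid=w.mean(0)+v[0]*(e.max()+e.min())/2
    print('wing',len(w),w.mean(0),'mid',mid,'dir',v[0],np.ptp(e),'ends',mid+v[0]*.033,mid-v[0]*.033)
    g=(np.linalg.norm(P-[.58,.023,.255],axis=1)<.05)&(K.max(1)>60)&(P[:,2]>.22); G=P[g]
    # robust plane
    best=None; r=np.random.default_rng(0)
    for _ in range(400):
        a=G[r.choice(len(G),3,0)]; n=np.cross(a[1]-a[0],a[2]-a[0]); n/=np.linalg.norm(n)+1e-9
        i=abs((G-a[0])@n)<.002
        if best is None or i.sum()>best.sum(): best=i
    D=G[best]; n=np.linalg.svd(D-D.mean(0),full_matrices=0)[2][2]; n*=np.sign(n[2])
    print('disc',len(D),len(G),D.mean(0),'n',n,'tilt',np.degrees(np.arccos(n[2])),'yaw',np.degrees(np.arctan2(-n[1],-n[0])))
    A.append((w,D))
np.savez('wing.npz',wt=A[0][0],ws=A[1][0],dt=A[0][1],ds=A[1][1])
```

```text
handle 319 [0.75780989 0.01393213 0.26396488] [4.52395174e-02 9.98976007e-01 5.67954211e-04] yaw -2.5929187991776903
wing 289 [0.57185375 0.02249943 0.27000445] mid [0.57075748 0.02363038 0.26942325] dir [-0.65297589  0.67363184 -0.34618295] 0.06639084149742791 ends [0.54920928 0.04586023 0.25799921] [0.59230569 0.00140053 0.28084728]
disc 415 672 [0.58472541 0.02185771 0.2514654 ] n [-0.5227251   0.01989423  0.85226914] tilt 31.540662007502476 yaw -2.1795496771212974
handle 273 [0.75880861 0.02394309 0.26528172] [ 0.04282906  0.99859081 -0.03133795] yaw -2.455881969552119
wing 401 [0.57551103 0.02873057 0.26663899] mid [0.57466806 0.02974872 0.26599189] dir [-0.57278016  0.69180556 -0.43969075] 0.06922217301860198 ends [0.55576631 0.05257831 0.25148209] [0.5935698  0.00691914 0.28050168]
disc 221 443 [0.59214704 0.03682066 0.25736464] n [-0.53847161 -0.00590114  0.84262299] tilt 32.58185382791407 yaw 0.627881958720394
```

```bash
cat >> h.py <<'E'
psi=np.radians(-2.4); sn,cs=np.sin(np.radians(31)),np.cos(np.radians(31))
ax=np.array([np.cos(psi),np.sin(psi),0])
N=np.array([-sn*ax[0],-sn*ax[1],cs]); EX=np.array([cs*ax[0],cs*ax[1],sn]); EY=np.cross(N,EX); R=np.stack([EX,EY,N],1)
E
python3 - <<'E'
from h import *
z=np.load('wing.npz'); o=np.array([.575,.025,.265])
for a,b in (('wt','dt'),('ws','ds')):
    w=(z[a]-o)@R; d=(z[b]-o)@R
    top=np.percentile(w[:,2],97); T=w[w[:,2]>top-.004]; r=cv2.minAreaRect((T[:,:2]*1e3).astype(np.float32))
    print(a,'top',top,'rect mm',r,'disc z',np.median(d[:,2]))
    c=np.append(np.array(r[0])/1e3,top-.015); print(' wing_grip', o+R@c, 'from disc', o+R@np.append(c[:2],np.median(d[:,2])+.015))
print('q',robot.get_obs()['q'])
E
```

```text
wt top 0.015671088309744646 rect mm ((-2.4784202575683594, -1.8236732482910156), (13.267436027526855, 64.18701934814453), 50.08602523803711) disc z -0.016615852603655112
 wing_grip [0.57245574 0.02328136 0.26429875] from disc [0.57363257 0.02323204 0.26233846]
ws top 0.01575316703700936 rect mm ((-0.3850269317626953, -0.21349525451660156), (14.267899513244629, 62.50264358520508), 52.6989860534668) disc z -0.015069517329662411
 wing_grip [0.57427375 0.02481676 0.26544729] from disc [0.57469709 0.02479901 0.26474211]
q [ 1.05047532e+00  5.28404202e-01  1.43375353e+00  3.35098094e-05
  1.18135917e+00 -1.78479234e-01]
```

```bash
python3 -m pendant '[{"jaw":1,"linear":[-2.66,-2.05,-1],"twist":0},{"jaw":1,"linear":[-2.66,-2.05,-1],"twist":0},{"jaw":1,"linear":[-2.66,-2.05,-1],"twist":0},{"jaw":1,"linear":[-2.66,-2.05,-1],"twist":0},{"jaw":1,"linear":[-2.66,-2.05,-1],"twist":0},{"jaw":1,"linear":[-2.66,-2.05,-1],"twist":0},{"jaw":1,"linear":[-2.66,-2.05,-1],"twist":0},{"jaw":1,"linear":[-2.66,-2.05,-1],"twist":0},{"jaw":1,"linear":[-2.66,-2.05,-1],"twist":0},{"jaw":1,"linear":[-2.66,-2.05,-1],"twist":0},{"jaw":1,"linear":[-2.66,-2.05,-1],"twist":0},{"jaw":1,"linear":[-2.66,-2.05,-1],"twist":0}]' 12
python3 -m pendant '[{"jaw":0.4,"linear":[-2.66,-2.05,0],"twist":0},{"jaw":0.4,"linear":[-2.66,-2.05,0],"twist":0},{"jaw":0.4,"linear":[-2.66,-2.05,0],"twist":0},{"jaw":0.4,"linear":[-2.66,-2.05,0],"twist":0},{"jaw":0.4,"linear":[-2.66,-2.05,0],"twist":0},{"jaw":0.4,"linear":[-2.66,-2.05,0],"twist":0},{"jaw":0.4,"linear":[-2.66,-2.05,0],"twist":0},{"jaw":0.4,"linear":[0,0,0],"twist":6.5},{"jaw":0.4,"linear":[0,0,0],"twist":6.5},{"jaw":0.4,"linear":[0,0,0],"twist":6.5},{"jaw":0.4,"linear":[0,0,0],"twist":6.7},{"jaw":0.4,"linear":[0,0,0],"twist":0}]'
cat >> h.py <<'E'
from scipy.spatial.transform import Rotation as Ro
def go(target):   # shift to a world TCP target, in cm along the tool's axes
    o=robot.get_obs(); M=Ro.from_quat(o['tool_rot']).as_matrix()
    print('pos',o['position'].round(4),'yaw',np.degrees(np.arctan2(M[1,0],M[0,0])).round(1),'w',round(o['grip_width'],4),'F',o['ft_force'].round(1),'t',o['time'],'cm',((np.array(target)-o['position'])@M*100).round(2))
def th(a):  # tool yaw for cap angle a deg
    return np.degrees(psi)+180+np.degrees(np.arctan2(np.sin(np.radians(a)),np.cos(np.radians(a))*cs))
E
python3 - <<'E'
from h import *
go([.5735,.024,.33])
c=cam('wrist'); cv2.imwrite('pics/w1.png',c['color']); print(c['T'].round(3))
P=cloud(c); K=c['color'].astype(int)
print(proj(c,np.array([.5735,.024,.2645])))
E
```

```text
time: 1.1
position: [0.428, 0.2485, 0.3598]
tool_rot: [0.17, 0.985, -0.0, -0.0]
ft_force: [1.1, 0.7, 0.2]
grip_width: 0.0868
grip_force: 0.0
time: 2.1
position: [0.5548, 0.0523, 0.359]
tool_rot: [0.39, 0.921, -0.0, -0.001]
ft_force: [0.6, -0.9, -0.8]
grip_width: 0.035
grip_force: 0.0
pos [0.5548 0.0523 0.359 ] yaw 134.1 w 0.035 F [ 0.6 -0.9 -0.8] t 2.1 cm [-3.34 -0.62  2.89]
[[ 0.719  0.671  0.182  0.506]
 [ 0.695 -0.694 -0.188  0.104]
 [ 0.     0.261 -0.965  0.504]
 [ 0.     0.     0.     1.   ]]
[313.13744146 292.31327327]
```

View pics/w1.png

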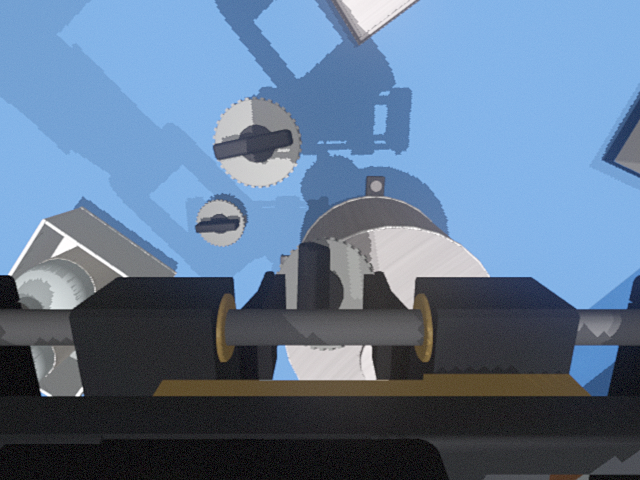

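The wing shows at about (315,275), running vertically midway between the fingers, so the alignment is right. I'll move over it and descend.

```bash
python3 -m pendant '[{"jaw":0.36,"linear":[-1.67,-0.31,1.4],"twist":0},{"jaw":0.36,"linear":[-1.67,-0.31,1.4],"twist":0},{"jaw":0.36,"linear":[0,0,0],"twist":0},{"jaw":0.36,"linear":[0,0,1.2],"twist":0},{"jaw":0.36,"linear":[0,0,1.2],"twist":0},{"jaw":0.36,"linear":[0,0,1.2],"twist":0},{"jaw":0.36,"linear":[0,0,1.1],"twist":0},{"jaw":0.36,"linear":[0,0,0],"twist":0}]' 12
python3 -c "
from h import *
go([.5735,.024,.2835])"
```

```text
time: 2.82
position: [0.5721, 0.0249, 0.2826]
tool_rot: [0.388, 0.922, -0.001, -0.003]
ft_force: [-0.8, -0.4, -0.6]
grip_width: 0.0316
grip_force: 0.0
pos [0.5721 0.0249 0.2826] yaw 134.3 w 0.0316 F [-0.8 -0.4 -0.6] t 2.8167 cm [-0.16  0.03 -0.09]
```

```bash
python3 -m pendant '[{"jaw":0,"linear":[0,0,0],"twist":0},{"jaw":0,"linear":[0,0,0],"twist":0},{"jaw":0,"linear":[0,0,0],"twist":0},{"jaw":0,"linear":[0,0,0],"twist":0}]' 12
python3 -c "
from h import *
go([.5735,.024,.2835])"
```

```text
time: 3.15
position: [0.5734, 0.0241, 0.2856]
tool_rot: [0.389, 0.921, -0.0, -0.0]
ft_force: [-3.4, -1.3, 3.5]
grip_width: 0.0163
grip_force: 11.3
pos [0.5734 0.0241 0.2856] yaw 134.3 w 0.0163 F [-3.4 -1.3  3.5] t 3.15 cm [-0.01  0.    0.21]
```

```bash
python3 -m pendant '[{"jaw":0,"linear":[0,0,0],"twist":-3},{"jaw":0,"linear":[0,0,0],"twist":-3},{"jaw":0,"linear":[0,0,0],"twist":-3},{"jaw":0,"linear":[0,0,0],"twist":-3},{"jaw":0,"linear":[0,0,0],"twist":-3}]' 12
python3 -c "
from h import *
go([.5735,.024,.2835])
print(robot.get_obs()['moment'])"
```

```text
time: 3.57
position: [0.5741, 0.0236, 0.2861]
tool_rot: [0.264, 0.965, -0.001, 0.001]
ft_force: [-3.2, -1.8, 5.1]
grip_width: 0.0147
grip_force: 11.6
pos [0.5741 0.0236 0.2861] yaw 149.4 w 0.0147 F [-3.2 -1.8  5.1] t 3.5667 cm [0.07 0.01 0.26]
[-0.37578462  0.4813249  -0.06848965]
```

```bash
python3 -m pendant '[{"jaw":0,"linear":[0,0,-0.25],"twist":0},{"jaw":0,"linear":[0,0,0],"twist":-3},{"jaw":0,"linear":[0,0,0],"twist":-3},{"jaw":0,"linear":[0,0,0],"twist":-3},{"jaw":0,"linear":[0,0,0],"twist":-3},{"jaw":0,"linear":[0,0,0],"twist":-3}]' 12
python3 -c "
from h import *
go([.5735,.024,.2835])
print(robot.get_obs()['moment'])"
```

```text
time: 4.07
position: [0.5732, 0.0237, 0.2872]
tool_rot: [0.137, 0.991, -0.001, -0.001]
ft_force: [-3.1, -3.3, 1.5]
grip_width: 0.0145
grip_force: 11.8
pos [0.5732 0.0237 0.2872] yaw 164.3 w 0.0145 F [-3.1 -3.3  1.5] t 4.0667 cm [-0.02  0.04  0.37]
[-0.41870258  0.53935205 -0.19395731]
```

```bash
python3 -m pendant '[{"jaw":0,"linear":[0,0,0],"twist":-3},{"jaw":0,"linear":[0,0,0],"twist":-3},{"jaw":0,"linear":[0,0,0],"twist":-3},{"jaw":0,"linear":[0,0,0],"twist":-3},{"jaw":0,"linear":[0,0,0],"twist":-2.5},{"jaw":0,"linear":[0,0,0],"twist":0}]' 12
python3 - <<'E'
from h import *
go([.5735,.024,.2835])
print(robot.get_obs()['moment'])
c=cam('side'); d=cam('top')
cv2.imwrite('pics/s2.png',np.hstack([cv2.resize(c['color'][170:290,230:380],(400,320)),cv2.resize(d['color'][150:270,240:390],(400,320))]))
E
```

```text
time: 4.57
position: [0.5736, 0.0235, 0.2876]
tool_rot: [0.012, 1.0, -0.001, -0.0]
ft_force: [-3.4, -3.6, 2.2]
grip_width: 0.014
grip_force: 12.2
pos [0.5736 0.0235 0.2876] yaw 178.7 w 0.014 F [-3.4 -3.6  2.2] t 4.5667 cm [0.01 0.05 0.41]
[-0.52125681  0.5186662  -0.19635209]
```

View pics/s2.png

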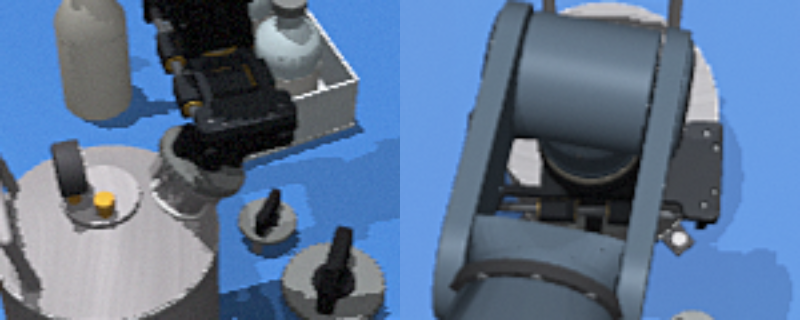

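```bash
python3 -m pendant '[{"jaw":0,"linear":[0,0,0],"twist":-2},{"jaw":0,"linear":[0,0,0],"twist":-1},{"jaw":0,"linear":[0,0,0],"twist":0}]' 12
python3 - <<'E'
from h import *
go([.5735,.024,.2835])
print(robot.get_obs()['moment'])
E
```

```text
time: 4.92
position: [0.5738, 0.0238, 0.2875]
tool_rot: [-0.014, 1.0, -0.0, -0.0]
ft_force: [-3.5, -3.3, 3.6]
grip_width: 0.0149
grip_force: 12.8
pos [0.5738 0.0238 0.2875] yaw -178.3 w 0.0149 F [-3.5 -3.3  3.6] t 4.9167 cm [0.02 0.02 0.4 ]
[-0.55353737  0.68500768 -0.28768857]
```

The opening grew as I kept twisting, so the wing has reached the first stop. I'll open the fingers and wait out the bleed time, then check the angle.

```bash
python3 -m pendant '[{"jaw":0.36,"linear":[0,0,0],"twist":0},{"jaw":0.36,"linear":[0,0,0],"twist":0},{"jaw":0.36,"linear":[0,0,0],"twist":0},{"jaw":0.36,"linear":[0,0,-0.1],"twist":2},{"jaw":0.36,"linear":[0,0,0],"twist":2},{"jaw":0.36,"linear":[0,0,0],"twist":0},{"jaw":0.36,"linear":[0,0,0],"twist":0},{"jaw":0.36,"linear":[0,0,0],"twist":0},{"jaw":0.36,"linear":[0,0,0],"twist":0},{"jaw":0.36,"linear":[0,0,0],"twist":0},{"jaw":0.36,"linear":[0,0,0],"twist":0},{"jaw":0.36,"linear":[0,0,0],"twist":0}]' 12
python3 - <<'E'
from h import *
go([.5735,.024,.2835])
c=cam('wrist'); cv2.imwrite('pics/w2.png',c['color'][150:420,170:470])
w=np.array([.5735,.024,.2645])
for a in (-4,0,4):
    print(a,[proj(c,w+R@[x*np.cos(np.radians(a)),x*np.sin(np.radians(a)),.015]).round(0)-[170,150] for x in (.033,-.033)])
E
```

```text
time: 5.92
position: [0.5739, 0.0242, 0.288]
tool_rot: [0.02, 1.0, 0.0, 0.0]
ft_force: [0.1, 0.1, 0.0]
grip_width: 0.0314
grip_force: 0.0
pos [0.5739 0.0242 0.288 ] yaw 177.7 w 0.0314 F [0.1 0.1 0. ] t 5.9167 cm [ 0.04 -0.02  0.45]
-4 [array([147., 210.]), array([158.,  58.])]
0 [array([152., 210.]), array([153.,  58.])]
4 [array([158., 210.]), array([148.,  58.])]
```

View pics/w2.png

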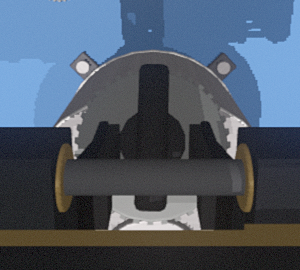

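In the crop the wing runs straight from (153,65) to (152,205), matching the projection for 0 deg. I'll keep waiting, then take a firm grip centred on the cap's axis.

```bash
python3 -m pendant '[{"jaw":0.36,"linear":[0,0,0],"twist":0},{"jaw":0.36,"linear":[0,0,0],"twist":0},{"jaw":0.36,"linear":[0,0,0],"twist":0},{"jaw":0.36,"linear":[0,0,0],"twist":0},{"jaw":0.36,"linear":[0,0,0],"twist":0},{"jaw":0.36,"linear":[0,0,0],"twist":0},{"jaw":0.36,"linear":[0,0,0],"twist":0},{"jaw":0.36,"linear":[0,0,0],"twist":0},{"jaw":0.36,"linear":[0,0,0],"twist":0},{"jaw":0.36,"linear":[0,0,0],"twist":0},{"jaw":0.36,"linear":[0,0,0],"twist":0},{"jaw":0.36,"linear":[0,0,0],"twist":0}]' 12
python3 -m pendant '[{"jaw":0.36,"linear":[0.27,0,0.45],"twist":0},{"jaw":0.36,"linear":[0.27,0,0.4],"twist":0},{"jaw":0.36,"linear":[0,0,0],"twist":0},{"jaw":0,"linear":[0,0,0],"twist":0},{"jaw":0,"linear":[0,0,0],"twist":0},{"jaw":0,"linear":[0,0,0],"twist":0},{"jaw":0,"linear":[0,0,0],"twist":0},{"jaw":0,"linear":[0,0,0],"twist":0},{"jaw":0,"linear":[0,0,0],"twist":0}]' 40
python3 - <<'E'
from h import *
go([.5685,.024,.2795]); print(-R[:,2])
E
```

```text
time: 6.97
position: [0.5739, 0.0242, 0.288]
tool_rot: [0.02, 1.0, -0.0, -0.0]
ft_force: [-0.6, -0.2, 0.2]
grip_width: 0.0317
grip_force: 0.0
time: 7.72
position: [0.5687, 0.0239, 0.2797]
tool_rot: [0.02, 1.0, -0.0, 0.0]
ft_force: [0.5, -2.8, 0.5]
grip_width: 0.0135
grip_force: 39.8
pos [0.5687 0.0239 0.2797] yaw 177.7 w 0.0135 F [ 0.5 -2.8  0.5] t 7.7167 cm [0.02 0.01 0.02]
[ 0.5145863  -0.02156756 -0.8571673 ]
```

```bash
python3 -m pendant '[{"jaw":0,"linear":[-0.12,0,0.19],"twist":0},{"jaw":0,"linear":[-0.12,0,0.19],"twist":0},{"jaw":0,"linear":[-0.11,0,0.19],"twist":0},{"jaw":0,"linear":[-0.11,0,0.2],"twist":0},{"jaw":0,"linear":[0,0,0],"twist":0},{"jaw":0,"linear":[0,0,0],"twist":0}]' 40
python3 - <<'E'
from h import *
p=robot.get_obs()['position']-[.5687,.0239,.2797]; print('neck-frame mm',(p@R*1e3).round(1)); go([.5733,.0237,.272])
E
```

```text
time: 8.22
position: [0.5726, 0.0236, 0.2734]
tool_rot: [0.02, 1.0, -0.001, -0.0]
ft_force: [-4.3, -2.3, 8.9]
grip_width: 0.0136
grip_force: 39.8
neck-frame mm [ 0.1 -0.1 -7.4]
pos [0.5726 0.0236 0.2734] yaw 177.7 w 0.0136 F [-4.3 -2.3  8.9] t 8.2167 cm [-0.07  0.01  0.14]
```

```bash
python3 -m pendant '[{"jaw":0,"linear":[-0.09,0,0.15],"twist":0},{"jaw":0,"linear":[0,0,0],"twist":0},{"jaw":0,"linear":[0,0,0],"twist":-3},{"jaw":0,"linear":[0,0,0],"twist":-3},{"jaw":0,"linear":[0,0,0],"twist":-3},{"jaw":0,"linear":[0,0,0],"twist":-3},{"jaw":0,"linear":[0,0,0],"twist":-3},{"jaw":0,"linear":[0,0,0],"twist":0}]' 40
python3 - <<'E'
from h import *
p=robot.get_obs()['position']-[.5687,.0239,.2797]; print('neck-frame mm',(p@R*1e3).round(1),robot.get_obs()['moment']); go([.5733,.0237,.272])
E
```

```text
time: 8.88
position: [0.5724, 0.0215, 0.2724]
tool_rot: [-0.111, 0.994, -0.003, -0.002]
ft_force: [-7.9, -6.8, 11.8]
grip_width: 0.0136
grip_force: 40.9
neck-frame mm [-0.5 -2.2 -8.2] [-1.65179639  1.22219882 -0.50352654]
pos [0.5724 0.0215 0.2724] yaw -167.2 w 0.0136 F [-7.9 -6.8 11.8] t 8.8833 cm [-0.14  0.19  0.04]
```

```bash
python3 -m pendant '[{"jaw":0,"linear":[0,0,0],"twist":-3},{"jaw":0,"linear":[0,0,0],"twist":-3},{"jaw":0,"linear":[0,0,0],"twist":-3},{"jaw":0,"linear":[0,0,0],"twist":-3},{"jaw":0,"linear":[0,0,0],"twist":-3},{"jaw":0,"linear":[0,0,0],"twist":0}]' 32
python3 - <<'E'
from h import *
p=robot.get_obs()['position']-[.5687,.0239,.2797]; print('neck-frame mm',(p@R*1e3).round(1),robot.get_obs()['moment']); go([.5733,.0237,.272])
E
```

```text
time: 9.38
position: [0.5728, 0.0207, 0.2731]
tool_rot: [-0.24, 0.971, -0.004, -0.002]
ft_force: [-8.9, -8.3, 13.7]
grip_width: 0.0148
grip_force: 34.6
neck-frame mm [ 0.2 -3.  -7.8] [-1.91574264  1.32828093 -0.51391822]
pos [0.5728 0.0207 0.2731] yaw -152.2 w 0.0148 F [-8.9 -8.3 13.7] t 9.3833 cm [-0.18  0.24  0.11]
```

```bash
python3 -m pendant '[{"jaw":0,"linear":[0,0,0],"twist":-3},{"jaw":0,"linear":[0,0,0],"twist":-3},{"jaw":0,"linear":[0,0,0],"twist":-3},{"jaw":0,"linear":[0,0,0],"twist":-3},{"jaw":0,"linear":[0,0,0],"twist":-2},{"jaw":0,"linear":[0,0,0],"twist":0}]' 32
python3 - <<'E'
from h import *
p=robot.get_obs()['position']-[.5687,.0239,.2797]; print('neck-frame mm',(p@R*1e3).round(1),robot.get_obs()['moment']); go(robot.get_obs()['position']+R[:,2]*.01)
E
```

```text
time: 9.88
position: [0.5735, 0.0203, 0.2737]
tool_rot: [-0.356, 0.934, -0.004, -0.001]
ft_force: [-8.2, -9.8, 16.6]
grip_width: 0.0159
grip_force: 36.1
neck-frame mm [ 1.1 -3.4 -7.7] [-1.98032016  1.1809346  -0.58174385]
pos [0.5735 0.0203 0.2737] yaw -138.3 w 0.0159 F [-8.2 -9.8 16.6] t 9.8833 cm [ 0.37  0.35 -0.86]
```

```bash
python3 -m pendant '[{"jaw":0,"linear":[0.15,0.14,-0.34],"twist":0},{"jaw":0,"linear":[0.15,0.14,-0.34],"twist":0},{"jaw":0,"linear":[0.15,0.14,-0.34],"twist":0},{"jaw":0,"linear":[0.15,0.14,-0.34],"twist":0},{"jaw":0,"linear":[0,0,0],"twist":0}]' 40
python3 - <<'E'
from h import *
p=robot.get_obs()['position']-[.5687,.0239,.2797]; print('neck-frame mm',(p@R*1e3).round(1),robot.get_obs()['moment']); go(robot.get_obs()['position']+R[:,2]*.01)
E
```

```text
time: 10.3
position: [0.5689, 0.02, 0.286]
tool_rot: [-0.356, 0.935, -0.006, 0.002]
ft_force: [2.3, -11.2, 1.8]
grip_width: 0.0151
grip_force: 40.4
neck-frame mm [ 3.5 -3.9  5.2] [-2.27150324 -0.4752436  -0.35052642]
pos [0.5689 0.02   0.286 ] yaw -138.3 w 0.0151 F [  2.3 -11.2   1.8] t 10.3 cm [ 0.37  0.35 -0.86]
```

```bash
python3 -m pendant '[{"jaw":0,"linear":[0.18,0.17,-0.43],"twist":0},{"jaw":0,"linear":[0.18,0.17,-0.43],"twist":0},{"jaw":0,"linear":[0.18,0.17,-0.43],"twist":0},{"jaw":0,"linear":[0.18,0.17,-0.43],"twist":0},{"jaw":0,"linear":[0.18,0.17,-0.43],"twist":0},{"jaw":0,"linear":[0.18,0.17,-0.43],"twist":0},{"jaw":0,"linear":[0,0,0],"twist":0}]' 40
python3 - <<'E'
from h import *
p=robot.get_obs()['position']-[.5687,.0239,.2797]; print('neck-frame mm',(p@R*1e3).round(1),robot.get_obs()['moment']); go(robot.get_obs()['position']+R[:,2]*.01)
c=cam('side'); d=cam('wrist')
cv2.imwrite('pics/s3.png',np.hstack([cv2.resize(c['color'][150:290,220:370],(400,373)),cv2.resize(d['color'][150:420,170:470],(400,373))]))
E
```

```text
time: 10.88
position: [0.5506, 0.0253, 0.3105]
tool_rot: [-0.356, 0.934, 0.0, 0.0]
ft_force: [0.3, 0.7, -3.1]
grip_width: 0.0136
grip_force: 39.6
neck-frame mm [ 0.3  0.7 35.8] [0.05831076 0.07269564 0.00678681]
pos [0.5506 0.0253 0.3105] yaw -138.3 w 0.0136 F [ 0.3  0.7 -3.1] t 10.8833 cm [ 0.37  0.36 -0.86]
```

View pics/s3.png

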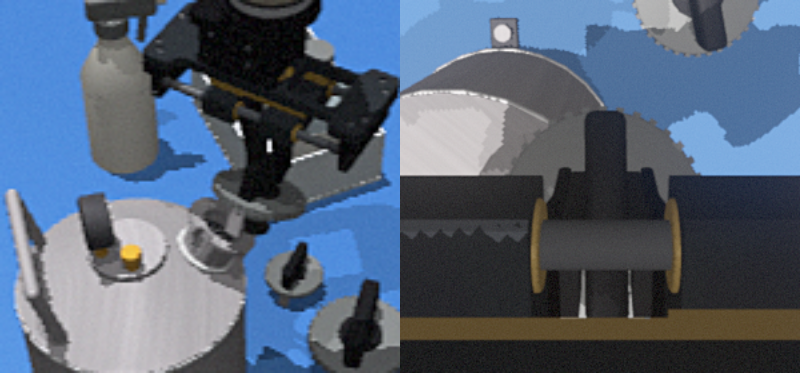

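The cap is off and held: the side view shows it clear above the open neck, and the wrist view shows the wing between the pads. Because it came off pitched, it leans about 22 deg along tool x. I'll carry it over the tray.

```bash
python3 -m pendant '[{"jaw":0,"linear":[0.5,0.4,-1],"twist":0},{"jaw":0,"linear":[0.5,0.4,-1],"twist":0},{"jaw":0,"linear":[0,1.0,0],"twist":0},{"jaw":0,"linear":[-0.7,2,0],"twist":0},{"jaw":0,"linear":[-0.7,2.8,0],"twist":0},{"jaw":0,"linear":[-0.7,2.8,0],"twist":0},{"jaw":0,"linear":[-0.7,2.8,0],"twist":0},{"jaw":0,"linear":[-0.7,2.8,0],"twist":0},{"jaw":0,"linear":[-0.7,2.8,0],"twist":0},{"jaw":0,"linear":[-0.7,2.8,1],"twist":0},{"jaw":0,"linear":[-0.7,2.8,2],"twist":0},{"jaw":0,"linear":[-0.7,2.8,2],"twist":0}]' 40
python3 -m pendant '[{"jaw":0,"linear":[-0.6,2.8,2],"twist":0},{"jaw":0,"linear":[-0.5,2,2],"twist":0},{"jaw":0,"linear":[0,0.5,2],"twist":0},{"jaw":0,"linear":[0,0,2],"twist":0},{"jaw":0,"linear":[0,0,2],"twist":0},{"jaw":0,"linear":[0,0,1.5],"twist":0},{"jaw":0,"linear":[0,0,0],"twist":0},{"jaw":0,"linear":[0,0,0],"twist":0}]' 40
python3 - <<'E'
from h import *
go([.3875,.3014,.08])
c=cam('side'); cv2.imwrite('pics/s4.png',cv2.resize(c['color'][220:440,320:540],(600,600)))
np.savez('s4.npz',**c)
E
```

```text
time: 11.98
position: [0.4153, 0.2573, 0.2806]
tool_rot: [-0.356, 0.934, 0.0, 0.002]
ft_force: [0.8, 0.5, -2.0]
grip_width: 0.0135
grip_force: 39.6
time: 12.65
position: [0.3884, 0.3026, 0.1648]
tool_rot: [-0.356, 0.934, 0.0, -0.001]
ft_force: [0.6, 0.4, -1.8]
grip_width: 0.0137
grip_force: 39.6
pos [0.3884 0.3026 0.1648] yaw -138.3 w 0.0137 F [ 0.6  0.4 -1.8] t 12.65 cm [ 0.14 -0.03  8.48]
```

View pics/s4.png

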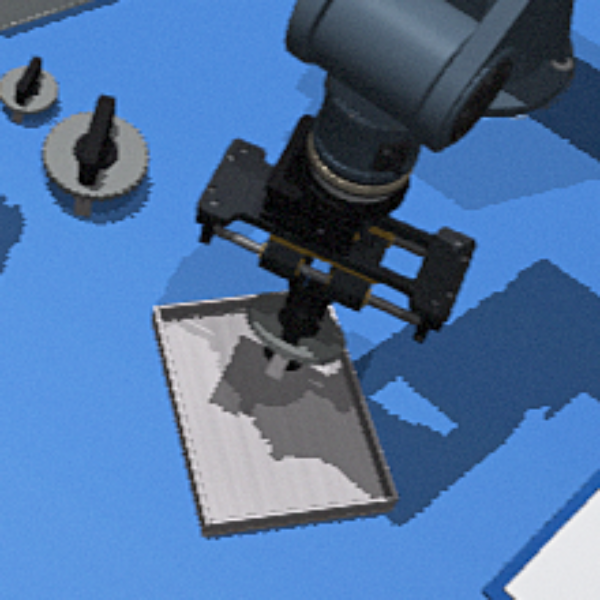

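The cap hangs over the tray at crop (295,345), still leaning as expected. I'll lower it slowly to touch.

```bash
python3 -m pendant '[{"jaw":0,"linear":[0,0,2],"twist":0},{"jaw":0,"linear":[0,0,2],"twist":0},{"jaw":0,"linear":[0,0,2],"twist":0},{"jaw":0,"linear":[0,0,1],"twist":0},{"jaw":0,"linear":[0,0,0.5],"twist":0},{"jaw":0,"linear":[0,0,0],"twist":0},{"jaw":0,"linear":[0,0,0],"twist":0}]' 40
python3 -m pendant '[{"jaw":0,"linear":[0,0,0.3],"twist":0},{"jaw":0,"linear":[0,0,0.3],"twist":0},{"jaw":0,"linear":[0,0,0.2],"twist":0},{"jaw":0,"linear":[0,0,0],"twist":0}]' 40
python3 - <<'E'
from h import *
go([.3875,.3014,.072])
E
```

```text
time: 13.28
position: [0.3898, 0.3029, 0.0906]
tool_rot: [-0.356, 0.934, 0.0, 0.001]
ft_force: [0.9, 0.2, -1.7]
grip_width: 0.0135
grip_force: 39.6
time: 13.62
position: [0.389, 0.3025, 0.0817]
tool_rot: [-0.356, 0.934, -0.0, -0.0]
ft_force: [0.3, 0.0, -2.3]
grip_width: 0.0134
grip_force: 39.6
pos [0.389  0.3025 0.0817] yaw -138.3 w 0.0134 F [ 0.3  0.  -2.3] t 13.6167 cm [0.19 0.02 0.97]
```

```bash
for i in 1 2; do python3 -m pendant '[{"jaw":0,"linear":[0,0,0.2],"twist":0},{"jaw":0,"linear":[0,0,0.2],"twist":0},{"jaw":0,"linear":[0,0,0],"twist":0}]' 40 | grep -E "position|force"; done
python3 -m pendant '[{"jaw":0,"linear":[0,0,0.15],"twist":0},{"jaw":0,"linear":[0,0,0],"twist":0}]' 40 | grep -E "position|force"
```

```text
position: [0.3898, 0.3028, 0.0785]
ft_force: [-0.7, -0.6, 6.8]
grip_force: 39.8
position: [0.3932, 0.3043, 0.0769]
ft_force: [0.6, -0.3, 20.4]
grip_force: 40.0
position: [0.3945, 0.3051, 0.0762]
ft_force: [1.2, 1.0, 24.7]
grip_force: 40.0
```

Contact came at TCP z ≈ 0.078. I'll ease off, loosen the grip so the cap can pivot, and draw the tool along -x to right it.

```bash
python3 -m pendant '[{"jaw":0,"linear":[0,0,-0.25],"twist":0},{"jaw":0,"linear":[0,0,-0.2],"twist":0},{"jaw":0,"linear":[0,0,0],"twist":0}]' 40
python3 -m pendant '[{"jaw":0,"linear":[0,0,0],"twist":0},{"jaw":0,"linear":[0,0,0],"twist":0},{"jaw":0,"linear":[-0.25,0,0],"twist":0},{"jaw":0,"linear":[-0.25,0,0],"twist":0},{"jaw":0,"linear":[-0.25,0,0],"twist":0},{"jaw":0,"linear":[0,0,0],"twist":0}]' 9
python3 - <<'E'
from h import *
go([.3875,.3014,.072])
c=cam('side'); cv2.imwrite('pics/s5.png',cv2.resize(c['color'][270:430,360:520],(600,600),interpolation=cv2.INTER_CUBIC))
E
```

```text
time: 14.53
position: [0.3891, 0.3025, 0.0771]
tool_rot: [-0.356, 0.934, 0.0, 0.0]
ft_force: [1.3, 1.0, 1.1]
grip_width: 0.0134
grip_force: 40.0
time: 15.03
position: [0.3947, 0.3077, 0.0762]
tool_rot: [-0.356, 0.934, 0.0, -0.0]
ft_force: [-0.2, -0.2, -0.6]
grip_width: 0.0138
grip_force: 9.0
pos [0.3947 0.3077 0.0762] yaw -138.3 w 0.0138 F [-0.2 -0.2 -0.6] t 15.0333 cm [0.96 0.01 0.42]
```

View pics/s5.png

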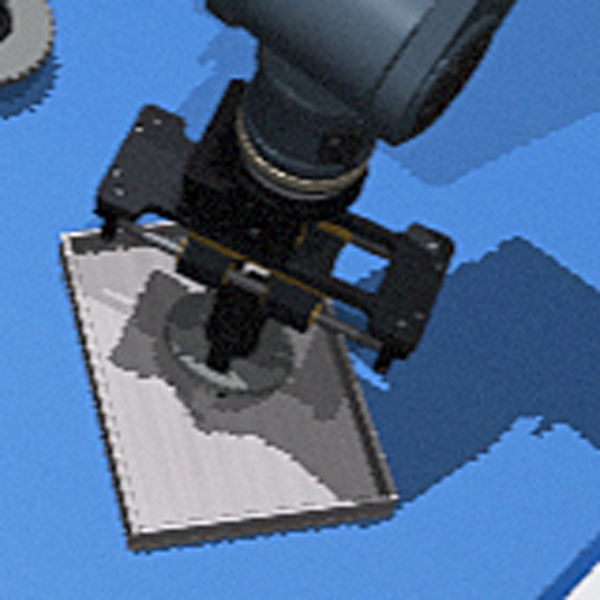

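The cap is in the tray at crop (230,345). I'll measure its tilt from depth.

```bash
cat > tilt.py <<'E'
from h import *
def tilt():
    c=cam('side'); P=cloud(c).reshape(-1,3); K=c['color'].reshape(-1,3).astype(int)
    p=robot.get_obs()['position']
    G=P[(np.hypot(P[:,0]-p[0],P[:,1]-p[1])<.06)&(P[:,2]>.018)&(P[:,2]<.06)&(K.max(1)>50)]
    best=None; r=np.random.default_rng(0)
    for _ in range(500):
        a=G[r.choice(len(G),3,0)]; n=np.cross(a[1]-a[0],a[2]-a[0]); l=np.linalg.norm(n)
        if l<1e-6: continue
        i=abs((G-a[0])@(n/l))<.0015
        if best is None or i.sum()>best.sum(): best=i
    D=G[best]; n=np.linalg.svd(D-D.mean(0),full_matrices=0)[2][2]; n*=np.sign(n[2])
    print('disc',len(D),len(G),D.mean(0).round(4),'n',n.round(3),'tilt',np.degrees(np.arccos(n[2])).round(1),'z',np.percentile(D[:,2],[3,97]).round(4))
tilt()
E
python3 tilt.py
```

```text
disc 269 510 [0.406  0.3193 0.0468] n [-0.22  -0.195  0.956] tilt 17.1 z [0.0366 0.0558]
```

```bash
python3 -m pendant '[{"jaw":0,"linear":[0,0,0.2],"twist":0},{"jaw":0,"linear":[-0.25,0,0],"twist":0},{"jaw":0,"linear":[-0.25,0,0],"twist":0},{"jaw":0,"linear":[-0.25,0,0],"twist":0},{"jaw":0,"linear":[-0.25,0,0],"twist":0},{"jaw":0,"linear":[0,0,0],"twist":0}]' 7
python3 tilt.py
```

```text
time: 15.63
position: [0.4026, 0.3145, 0.0746]
tool_rot: [-0.356, 0.934, 0.0, 0.0]
ft_force: [-0.2, -0.1, -1.8]
grip_width: 0.0139
grip_force: 7.0
disc 289 521 [0.4149 0.3265 0.0449] n [-0.164 -0.168  0.972] tilt 13.6 z [0.037  0.0513]
```

```bash
python3 -m pendant '[{"jaw":0,"linear":[0,0,0.2],"twist":0},{"jaw":0,"linear":[0,0,0.2],"twist":0},{"jaw":0,"linear":[-0.25,0,0],"twist":0},{"jaw":0,"linear":[-0.25,0,0],"twist":0},{"jaw":0,"linear":[-0.25,0,0],"twist":0},{"jaw":0,"linear":[-0.25,0,0],"twist":0},{"jaw":0,"linear":[0,0,0],"twist":0}]' 7
python3 tilt.py
```

```text
time: 16.27
position: [0.4104, 0.3213, 0.0709]
tool_rot: [-0.356, 0.934, 0.0, 0.001]
ft_force: [-0.2, 0.5, 3.3]
grip_width: 0.0141
grip_force: 7.0
disc 262 500 [0.4209 0.3323 0.0397] n [-0.037 -0.028  0.999] tilt 2.7 z [0.0376 0.0418]
```

The cap is almost flat: tilt 2.7 deg, with the disc top at 0.0397 against 0.039 expected. I'll release and retreat straight up.

```bash
python3 -m pendant '[{"jaw":0,"linear":[0,0,-0.1],"twist":0},{"jaw":0,"linear":[0,0,0],"twist":0},{"jaw":0.2,"linear":[0,0,0],"twist":0},{"jaw":0.3,"linear":[0,0,0],"twist":0},{"jaw":0.4,"linear":[0,0,0],"twist":0},{"jaw":0.4,"linear":[0,0,0],"twist":0},{"jaw":0.4,"linear":[0,0,-0.5],"twist":0},{"jaw":0.4,"linear":[0,0,-1],"twist":0},{"jaw":0.4,"linear":[0,0,-2],"twist":0},{"jaw":0.4,"linear":[0,0,-2],"twist":0},{"jaw":0.4,"linear":[0,0,-2],"twist":0},{"jaw":0.4,"linear":[0,0,-2],"twist":0}]' 7
python3 -m pendant '[{"jaw":0.6,"linear":[0,0,-2],"twist":0},{"jaw":0.6,"linear":[0,0,-2],"twist":0},{"jaw":0.6,"linear":[0,0,-2],"twist":0},{"jaw":0.6,"linear":[0,0,-1],"twist":0},{"jaw":0.6,"linear":[0,0,0],"twist":0},{"jaw":0.6,"linear":[0,0,0],"twist":0}]' 7
python3 tilt.py
python3 - <<'E'
from h import *
c=cam('side'); d=cam('top')
cv2.imwrite('pics/end.png',np.hstack([cv2.resize(c['color'][180:420,220:540],(480,360)),cv2.resize(d['color'][130:360,140:340],(313,360))]))
E
```

```text
time: 17.32
position: [0.4095, 0.3208, 0.1685]
tool_rot: [-0.356, 0.934, 0.0, 0.0]
ft_force: [-0.7, -0.5, 1.0]
grip_width: 0.0348
grip_force: 0.0
time: 17.82
position: [0.4096, 0.3208, 0.2372]
tool_rot: [-0.356, 0.934, 0.0, 0.001]
ft_force: [-1.1, 0.7, -0.7]
grip_width: 0.0518
grip_force: 0.0
disc 353 644 [0.4165 0.3284 0.0398] n [0.013 0.012 1.   ] tilt 1.0 z [0.0383 0.0415]
```

View pics/end.png

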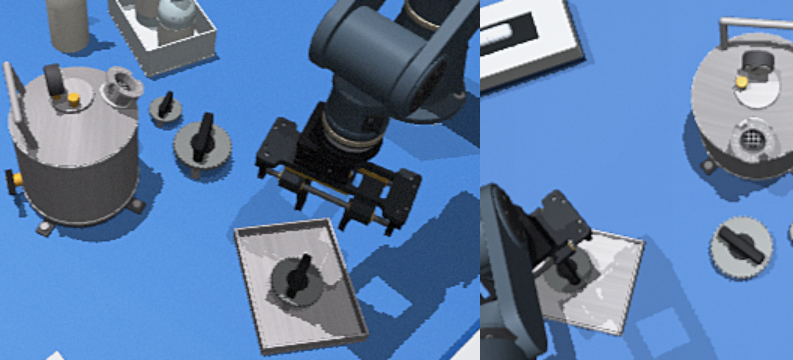

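The cap stands flat in the tray with the wing up, at (297,280) in the left picture. The neck is open, the gripper is clear and nothing else has moved.

```bash
python3 -c "
from rig import robot
print(robot.hand_in())"
```

```text
the job is handed in; nothing more can be done
None
```

The tank is open: the cap was held about 2.8 s at the first stop to bleed, then pressed, turned and lifted off; it now lies flat in the tray, wing up and released, and I handed in at about 18 s without being shown a verdict.

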